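# Feed the vial carrier round the track to the sampler

### The arm

A 7-joint arm with a two-finger parallel gripper is mounted at the origin on the work surface. World frame = base frame: x ahead of the robot, y to its left, z up, the work surface at z = 0. Lengths are in m, angles in degrees, forces in N, time in s.
With the tool pointing down it reaches from about 0.35 to 0.775 m from the base axis. Payload 3.1 kg.
Tool frame: the origin (TCP) lies on the centre line of the jaws, within the pads' length; the fingertips stand 17 mm ahead of it and the grasp point (between the pads) lies 2 mm behind it (robot.tip_reach is the distance from the TCP to the fingertips, in m); z points along the fingers, y is the direction in which the jaws open and shut (so a half turn about z gives the same grasp; the last joint's range is limited). The gripper opens to 85 mm and grips with 20 to 120 N. Pads are 22 mm wide; open, the fingers measure 114 mm over their backs; the gripper's body (76 mm by 85 mm) begins 54 mm behind the grasp point. The pads swing forward as they close: fully open they stand 13 mm farther back than shut.
Start: joints at [67.798, 17.813, 0.802, 86.603, -0.252, 75.585, -1.558], TCP at [0.186, -0.517, 0.248] pointing down, gripper open.
Joint ranges: [-154.91, 154.91], [-16.99, 109.72], [-72.82, 74.43], [7.12, 147.25], [-82.49, 262.49], [11.32, 116.49], [-174.64, 174.64]. Speed limits (degrees/s): [159.86, 159.86, 180, 180, 180, 180, 180].

### API

Orientations are given as [roll, pitch, yaw] about the fixed x, y, z axes, in that order (R = Rz(yaw) Ry(pitch) Rx(roll)).
In Python, from station import robot, fingers, vision, workorder, recognise gives the robot as it stands. Calls block until the motion is done:
- robot.move_to(position, orientation): joint-space move of the TCP to a pose.
- robot.line_to(position, orientation=None, velocity=0.15, f_stop=None): straight line of the TCP; orientation=None keeps the orientation; velocity is the mean speed in m/s. With f_stop (N) it stops when the force on the tool has changed by that much, and returns True; else False.
- robot.move_j(angles): joint-space move.
- fingers.gripper_to(opening, force=None): opening from 0.0 (shut) to 1.0 (fully open); force is the grip in N (None keeps the last); returns when the fingers have stopped.
- robot.pause(seconds).
- robot.inverse_kinematics(position, orientation): joint angles nearest the present ones, or None.
- vision.grab_frame(name): name is "scene" or "top" or "wrist"; returns the picture (400x640x3 uint8, red, green, blue); there is no depth.
- vision.calibration(name): a dict with "mtx" (3x3 intrinsics, pixels), "k1" (the pictures are not rectified: a ray, as slopes to the right and down, at radius r is drawn at 1 + k1 r^2 times it, then the intrinsics apply), "extrinsics" (4x4, takes a point from world to camera coordinates); the wrist camera has in their place "T_tool_cam" (4x4, takes a point from camera to tool coordinates, whose origin is the TCP and whose axes are the flange's). Camera axes: x right, y up, looking along -z (the intrinsics and any distortion apply to the point x, -y, -z); pixel columns grow to the right and rows downward; lengths in m; the calibration is good to about 2 mm. A picture is of the moment at which its call begins: read the wrist's pose just before it. calibration takes no time and is no camera call.
A pose or a line that the arm cannot do raises robot.PlanningError and nothing moves.
- workorder.close_job(): hands the job in, once; it reports no verdict.
Trained networks look in the newest picture that a camera, given by its name, has taken for a name from the list of things; names that differ only in an ending like _2 or _b are one class to them, and where a whole thing is asked for, a point or a joint stands for the part that bears it (a point fixed in the world has none). Each returns a list of dicts, best first, with "p" (0 to 1); they miss things now and then, are a little off and sometimes report something else, mostly with a low value. They report only what shows in the picture. A call takes as long as a camera call. They do not tell look-alikes from the thing itself.
- recognise(label, camera): "rect" ([centre column, centre row, width, height] in pixels, round what is visible of it).
Readings, each from a call of its own:
- robot.current_time_s(): time.
- robot.current_joint_positions(): joint angles.
- robot.current_dq(): joint speeds.
- robot.current_joint_torque(): joint torques, N m.
- robot.current_tool_pos(): TCP position.
- robot.current_eef_rot(): TCP orientation.
- robot.current_contact_force(): force on the tool from outside, world axes, zero at the start.
- robot.current_torque(): the same for the moment, N m.
- robot.current_finger_gap(): opening from 0.0 (shut) to 1.0 (fully open).
Only numpy, scipy, OpenCV 4.12 (cv2) and the standard library are available. Lean on these libraries where they do the work, as an engineer would, in place of code of your own. Each camera call takes 0.05 s, during which the arm holds its last target.

### The job

Push the vial carrier along its guide track, round the corner and fully home against the black stop in front of the sampler, keeping it down flat on the track all the way. Then swing the gate arm fully shut across the track behind the carrier, so that it cannot slide back, and leave the other things on the bench alone.

Things in the scene. Friction and masses are not known exactly. Their poses are not given: they have to be found in the camera images.
- track: Fixed aluminium plate, 280 x 440 x 6 mm, with an L-shaped lane 58 mm wide between steel rails (5 thick, tops at z = 20 mm). Origin on the bench surface. In its frame (mm, z up) the lane's centre line runs along +x at y = -170 from x = -145 (open end) to x = -30, turns left 90 degrees on radius 90 about (-30, -80), then runs along +y at x = 60 to the stop.
- corner (a point): Point on the lane floor (6 mm above the bench), on the centre line halfway round the corner; axes as those of the track.
- home (a point): Point on the lane floor, track (60, 94, 6) mm, where the carrier's origin lies when it is home, 44 mm short of the stop; axes as those of the track.
- stop (a point): Middle of the near face of the black stop block that ends the lane, track (60, 138, 23) mm; the block is 58 wide, its top 40 mm above the bench. Behind it the white sampler column, 80 x 60 mm, 91 mm high, centred 44 mm past this point; its nose overhangs the stop 12 mm towards the lane, underside 59 mm above the bench, and a thin needle stub hangs under it to 49 mm.
- carrier: Grey slick plastic block, 88 (x) x 52 (y) x 36 mm high, about 0.25 kg, both ends fully rounded (upright half cylinders, radius 26), six small capped vials fixed in its top (to 50 mm). Origin: centre of its underside; x along the lane, towards the corner at the start. Loose, 3 mm play each side; its rear end stands 22 mm above the rails, and pushed there in the middle it follows the curve.
- gate (a joint): Angle in rad of the gate arm on its upright pivot. 0 = shut: arm along the track's +x, square across the second leg, 7 mm behind a carrier that is home. Grows as it opens, clockwise from above, towards the track's -y (1.57 = along -y, beside the lane); stops at 0 and 2.2. Stiff hinge (about 1 N at the post): stays where left. Starts open, 1.6 to 2.1.
- gate_pivot (a point): Pivot axis of the gate arm at the arm's mid height, track (12, 38, 29) mm, on the corner's inner side beside the second leg; axes as those of the track.
- gate_post (a point): Centre of the top (70 mm above the bench) of the upright black round post, 12 mm in diameter and 36 mm tall, on the gate arm 54 mm from the pivot; x axis along the arm, outwards. The steel arm is 86 mm long, 10 wide, 24 to 34 mm above the bench. Push or pinch the post to swing the arm.
- bottle: Bystander: amber bottle, 64 mm in diameter, 150 mm tall; origin at the centre of its underside.
- beaker: Bystander: open glass beaker, 72 mm in diameter, 85 mm tall; origin at the centre of its underside.
- jar: Bystander: white jar, 68 mm in diameter, 70 mm tall; origin at the centre of its underside.
There are look-alikes about, which are no part of the job. Leave any green or red look-alike of the carrier alone.

How it is judged (in metres and radians):
On the way, in this order (a step that is already met when the one before it is completed fails the run):
1. the carrier is in the corner of the track (within 35 mm of its middle) (horizontal distance between carrier and corner below 0.035 m), for 0.05 s.
2. the carrier is home against the stop (y of carrier in the frame of home above -0.006 m and horizontal distance between carrier and home below 0.01 m), for 0.2 s.
3. the gate arm is shut behind it (value of joint gate below 0.12 rad), for 0.2 s.
At the end, for the whole second after the job is handed in: The carrier rests flat in the second leg of the lane, within 6 mm of the stop and 10 mm of its home point, lined up with the lane within 0.2 rad, and the gate arm is shut behind it (within 0.12 rad); both are let go and at rest (all of step 2 and angle between the x axis of carrier and the y axis of track, either way round below 0.2 rad and angle between carrier's own z axis and vertical below 0.08 rad and linear speed of carrier below 0.02 m/s and value of joint gate below 0.12 rad); the robot touches nothing.
It fails at once if the carrier is lifted more than 8 mm off the track (z of carrier in the frame of track above 0.014 m).
It fails at once if the carrier is tipped by more than 0.25 rad (angle between carrier's own z axis and vertical above 0.25 rad).
It fails at once if the bottle is moved by more than 20 mm (distance of bottle from where it was at the start of the episode above 0.02 m).
It fails at once if the beaker is moved by more than 20 mm (distance of beaker from where it was at the start of the episode above 0.02 m).
It fails at once if the jar is moved by more than 20 mm (distance of jar from where it was at the start of the episode above 0.02 m).
It also fails if it takes over 61 s, if anything falls off the work surface, if the arm or the gripper's body presses on something with over 40 N, if the wrist force passes 120 N, or if a joint passes its speed limit or range.

## Working session

There is one attempt and no reset: what is moved stays moved. The work goes in short steps, each a Python script; the robot and the scene stay as the last script left them, time stands still between calls to the robot, and variables do not carry over. Pictures are saved under pics/ and viewed, and the job is handed in when it is done.

```bash
ls; mkdir -p pics; python3 - <<'E'
from station import robot, fingers, vision, workorder, recognise
import cv2
for n in("scene","top"):
    im=vision.grab_frame(n); cv2.imwrite(f"pics/{n}0.png",im[:,:,::-1])
    for l in("track","carrier","gate","gate_post","stop","bottle","beaker","jar"):
        try: print(n,l,[(d['rect'],round(d['p'],2)) for d in recognise(l,n)][:4])
        except Exception as e: print(l,e)
    print(vision.calibration(n))
print(robot.current_time_s(),robot.current_eef_rot())
E
```

```text
pics
scene track [([298.7, 230.1, 132.8, 83.8], 0.63)]
scene carrier [([269.8, 177.8, 16.5, 22.1], 0.72), ([310.1, 171.4, 21.1, 14.4], 0.55), ([277.6, 193.8, 25.8, 18.0], 0.54)]
scene gate []
scene gate_post [([290.5, 221.8, 12.4, 20.9], 0.42)]
scene stop [([299.6, 232.1, 138.1, 88.5], 0.87)]
scene bottle [([230.2, 163.1, 19.5, 37.6], 0.68)]
scene beaker [([357.9, 318.9, 26.9, 37.1], 0.9), ([298.0, 231.1, 139.4, 90.5], 0.29)]
scene jar [([398.5, 288.5, 26.3, 33.8], 0.96)]
{'mtx': array([[480.75068124,   0.        , 310.63180036],
       [  0.        , 480.75068124, 206.18278039],
       [  0.        ,   0.        ,   1.        ]]), 'k1': -0.03675230418947364, 'extrinsics': array([[-0.85604311,  0.51689851, -0.00247432,  0.42260197],
       [-0.29047114, -0.47708292,  0.82946875,  0.06356697],
       [ 0.4275707 ,  0.71077972,  0.55854765, -1.8951247 ],
       [ 0.        ,  0.        ,  0.        ,  1.        ]])}
top track [([334.6, 187.3, 151.5, 107.6], 0.61)]
top carrier [([429.8, 264.6, 33.8, 25.9], 0.81), ([391.9, 193.6, 23.1, 30.5], 0.63), ([440.8, 207.1, 31.7, 23.9], 0.63), ([334.4, 185.6, 153.0, 107.9], 0.28)]
top gate []
top gate_post [([334.1, 178.8, 28.5, 12.7], 0.64)]
top stop []
top bottle [([473.4, 162.0, 30.8, 24.4], 0.93)]
top beaker [([172.4, 147.7, 26.4, 29.8], 0.58), ([333.1, 185.5, 149.3, 108.4], 0.17)]
top jar [([183.2, 208.3, 26.7, 23.3], 0.55)]
{'mtx': array([[408.64967683,   0.        , 320.81704301],
       [  0.        , 408.64967683, 194.94851186],
       [  0.        ,   0.        ,   1.        ]]), 'k1': -0.10252254456331233, 'extrinsics': array([[ 0.01925297, -0.99976034, -0.01042034, -0.00916986],
       [ 0.99685492,  0.01839359,  0.07708406, -0.49978957],
       [-0.07687392, -0.01187166,  0.99697014, -1.22767711],
       [ 0.        ,  0.        ,  0.        ,  1.        ]])}
0.9 [1.79993693e+02 3.87694471e-03 1.98202836e+01]
```

```bash
python3 - <<'E'
import cv2
a=cv2.imread("pics/top0.png")[110:300,150:500]; cv2.imwrite("pics/t1.png",cv2.resize(a,None,fx=2.28,fy=2.28,interpolation=cv2.INTER_CUBIC))
a=cv2.imread("pics/scene0.png")[130:350,200:430]; cv2.imwrite("pics/s1.png",cv2.resize(a,None,fx=2.7,fy=2.7,interpolation=cv2.INTER_CUBIC))
E
```

```text
(no output)
```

View pics/t1.png

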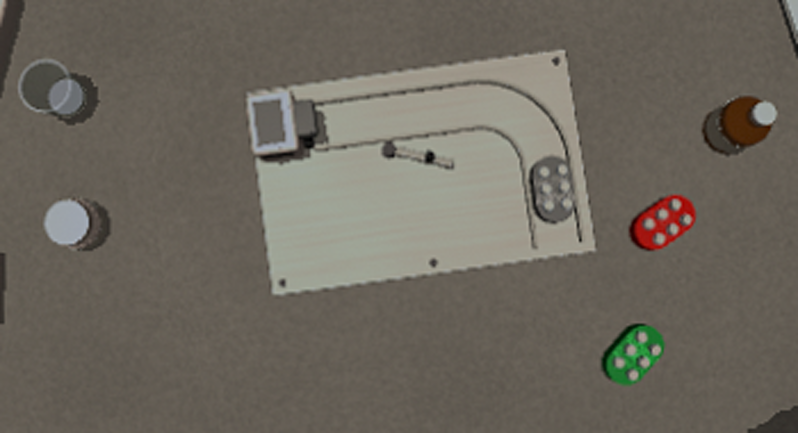

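View pics/s1.png

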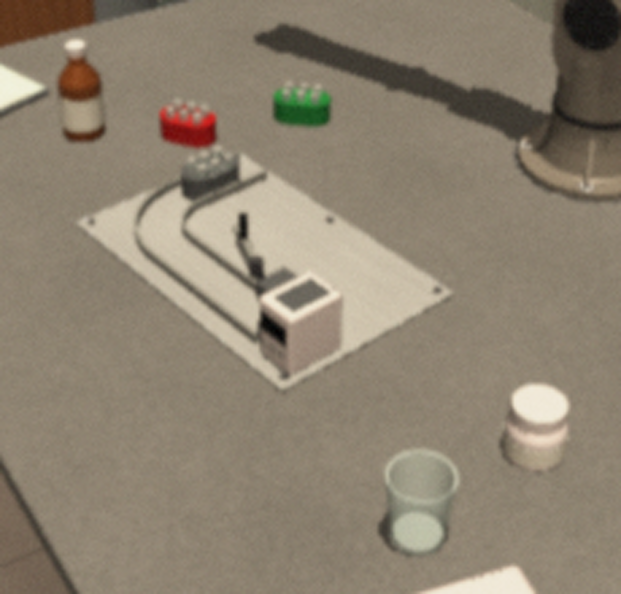

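```bash
cat > h.py <<'E'
import numpy as np, cv2
from station import robot, fingers, vision, workorder, recognise
def proj(name,P,T=None,cal=None):
    c=cal or vision.calibration(name); P=np.atleast_2d(P).astype(float)
    E=c["extrinsics"] if T is None else np.linalg.inv(T@c["T_tool_cam"])
    q=P@E[:3,:3].T+E[:3,3]; u=np.c_[q[:,0],-q[:,1]]/(-q[:,2:3])
    r2=(u**2).sum(1,keepdims=True); u=u*(1+c["k1"]*r2); K=c["mtx"]
    return np.c_[K[0,0]*u[:,0]+K[0,2],K[1,1]*u[:,1]+K[1,2]]
def TT(p):  # p=(x,y,yaw)
    c,s=np.cos(p[2]),np.sin(p[2]); return lambda Q:(np.atleast_2d(Q)/1000.)@np.array([[c,s,0],[-s,c,0],[0,0,1]])+np.array([p[0],p[1],0])
def toolT():
    from scipy.spatial.transform import Rotation as R
    T=np.eye(4);T[:3,:3]=R.from_euler('xyz',robot.current_eef_rot(),degrees=True).as_matrix();T[:3,3]=robot.current_tool_pos();return T
def lane():
    a=[(-140,-170)];
    for t in np.linspace(-90,0,10): a.append((-30+90*np.cos(np.radians(t)),-80+90*np.sin(np.radians(t))))
    a.append((60,138)); return np.array(a)
E
python3 - <<'E'
from h import *
from scipy.optimize import least_squares
top=(np.array([[247,92],[565,50],[595,251],[273,294]])+.5)/2.28+[150,110]-.5
sc=(np.array([[282,388],[80,222],[240,153],[452,292]])+.5)/2.7+[200,130]-.5
C=np.array([[140,220,6],[140,-220,6],[-140,-220,6],[-140,220,6]])
f=lambda p:np.r_[(proj("top",TT(p)(C))-top).ravel(),(proj("scene",TT(p)(C))-sc).ravel()]
r=least_squares(f,[.5,0,.13],loss='soft_l1'); print(r.x,np.degrees(r.x[2]));print(r.fun.reshape(-1,2).round(1))
r2=least_squares(lambda p:f(p)[:8],[.5,0,.13]); print(r2.x)
p=r.x
for nm in("carrier@-100",):print(TT(p)([[-100,-170,6],[-160,-170,6],[60,94,6],[12,38,29],[60,-170,0]]))
for n,box,sc_ in(("top",(150,110,500,300),2.28),("scene",(200,130,430,350),2.7)):
    im=cv2.imread(f"pics/{n}0.png")[box[1]:box[3],box[0]:box[2]];im=cv2.resize(im,None,fx=sc_,fy=sc_,interpolation=cv2.INTER_CUBIC)
    def d(Q,c,closed=False):
        u=(proj(n,TT(p)(Q))-[box[0],box[1]]+.5)*sc_-.5
        cv2.polylines(im,[np.round(u).astype(int)],closed,c,1)
    d(C,(0,0,255),True); L=lane(); d(np.c_[L,0*L[:,0]+6],(255,0,0))
    for off in(-29,29):
        A=[(-140,-170-off)]+[(-30+(90+off)*np.cos(np.radians(t)),-80+(90+off)*np.sin(np.radians(t))) for t in np.linspace(-90,0,10)]+[(60+off,138)]
        A=[(-140,-170-off)]+A[1:]; A[0]=(-140,-170-off)
        A=np.array(A); d(np.c_[A,0*A[:,0]+20],(0,255,0))
    cv2.imwrite(f"pics/{n}ov.png",im)
E
```

```text
[ 0.53267604 -0.04062921  0.15217031] 8.718716617300771
[[ 0.4  0.1]
 [ 0.2 -0. ]
 [ 0.5  0.5]
 [-0.   0.8]
 [-0.3  1.4]
 [-1.4  0.6]
 [-0.1  0.3]
 [ 0.8  1. ]]
[ 0.53375933 -0.03975841  0.15189881]
[[ 0.45960083 -0.22382313  0.006     ]
 [ 0.40029416 -0.23291815  0.006     ]
 [ 0.57773384  0.06137959  0.006     ]
 [ 0.53877719 -0.00124931  0.029     ]
 [ 0.61775194 -0.19956973  0.        ]]
```

View pics/topov.png

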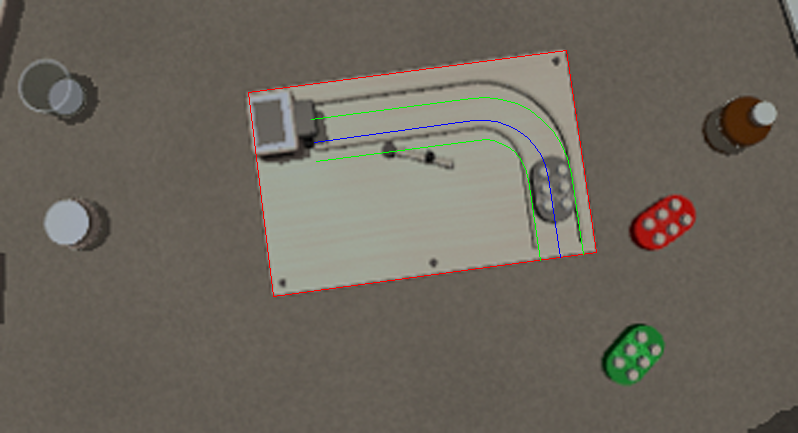

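View pics/sceneov.png

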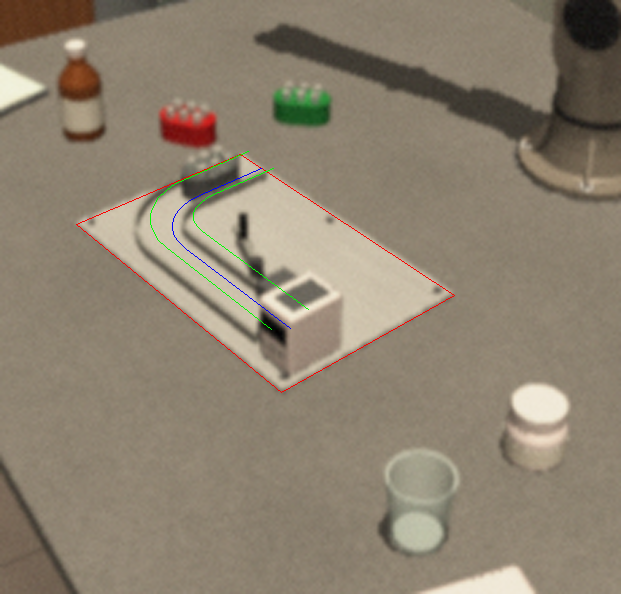

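```bash
python3 - <<'E'
from h import *
c=vision.calibration("wrist");print(c)
robot.move_to([0.50,-0.12,0.40],[180,0,8.7])
T=toolT();im=vision.grab_frame("wrist");cv2.imwrite("pics/w1.png",im[:,:,::-1]);np.save("T1.npy",T);print(T.round(4),robot.current_time_s())
E
```

```text
{'mtx': array([[317.72356991,   0.        , 319.45954006],
       [  0.        , 317.72356991, 203.71962254],
       [  0.        ,   0.        ,   1.        ]]), 'k1': -0.04735079935798934, 'T_tool_cam': array([[-5.90382892e-05,  9.56998109e-01,  2.90094151e-01,
         7.28293265e-02],
       [ 9.99999991e-01,  2.04648576e-05,  1.36002255e-04,
         2.89975814e-04],
       [ 1.24217165e-04,  2.90094157e-01, -9.56998101e-01,
        -1.24954771e-01],
       [ 0.00000000e+00,  0.00000000e+00,  0.00000000e+00,
         1.00000000e+00]])}
[[ 9.889e-01  1.487e-01 -1.000e-03  4.996e-01]
 [ 1.487e-01 -9.889e-01 -6.000e-04 -1.215e-01]
 [-1.100e-03  4.000e-04 -1.000e+00  3.995e-01]
 [ 0.000e+00  0.000e+00  0.000e+00  1.000e+00]] 2.8583
```

View pics/w1.png

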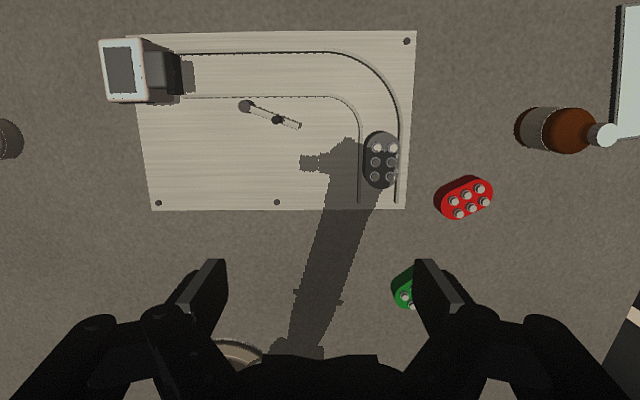

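```bash
python3 - <<'E'
import cv2
im=cv2.imread("pics/w1.png")
cv2.imwrite("pics/w1a.png",cv2.resize(im[25:215,300:440],None,fx=3.1*1,fy=3.1,interpolation=cv2.INTER_CUBIC))
cv2.imwrite("pics/w1b.png",cv2.resize(im[25:165,90:310],None,fx=3.6,fy=3.6,interpolation=cv2.INTER_CUBIC))
E
```

```text
(no output)
```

View pics/w1a.png

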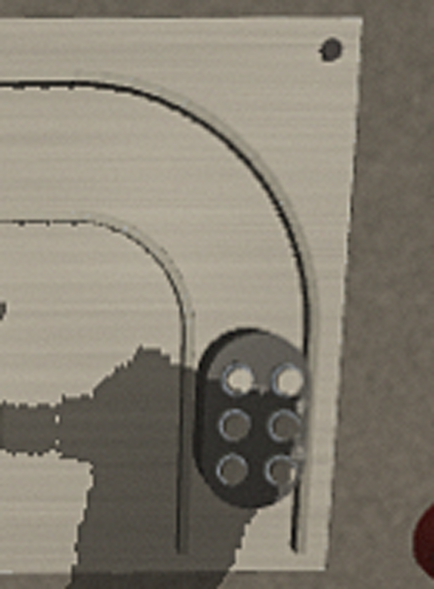

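View pics/w1b.png

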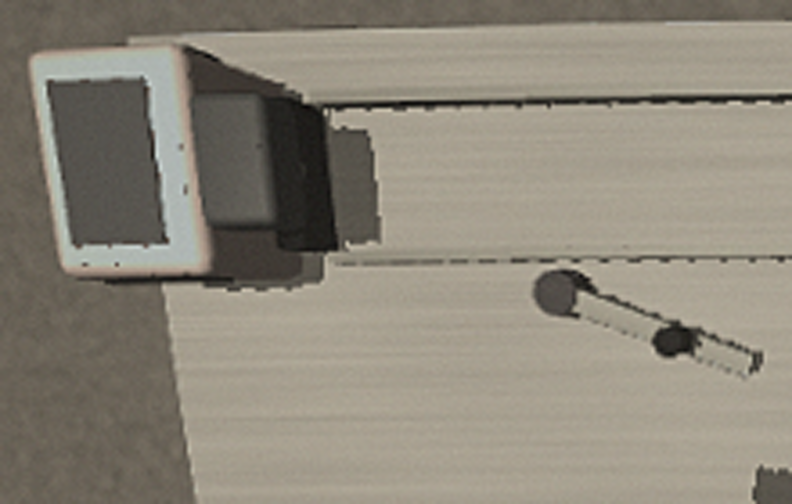

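```bash
cat > fit.py <<'E'
from h import *
from scipy.optimize import least_squares
cal={n:vision.calibration(n) for n in("top","scene","wrist")}; T1=np.load("T1.npy")
A=lambda q:(np.array(q)+.5)/3.1+[300,25]-.5
B=lambda q:(np.array(q)+.5)/3.6+[90,25]-.5
top=(np.array([[247,92],[565,50],[595,251],[273,294]])+.5)/2.28+[150,110]-.5
sc=(np.array([[282,388],[80,222],[240,153],[452,292]])+.5)/2.7+[200,130]-.5
C=np.array([[140,220,6],[140,-220,6],[-140,-220,6],[-140,220,6]])
outer=np.r_[A([(297,545),(304,300),(290,232),(265,178),(220,130),(165,98),(120,85),(60,84),(10,85)]),B([(400,105),(600,100),(780,96)])]
inner=np.r_[A([(20,220),(100,222),(150,250),(180,290),(184,330),(184,500)]),B([(450,262),(700,258)])]
wc=np.r_[A([(361,17),(326,571)]),[[152.5,210.5]]]
stopc=B([(325,105),(338,250)])
def curve(off,z):
    a=np.radians(np.linspace(-90,0,40));
    P=[(x,-170-off) for x in np.linspace(-140,-30,40)]+list(zip(-30+(90+off)*np.cos(a),-80+(90+off)*np.sin(a)))+[(60+off,y) for y in np.linspace(-80,138,80)]
    P=np.array(P);return np.c_[P,0*P[:,0]+z]
W=lambda P,p:proj("wrist",P,T1,cal["wrist"])
def dist(pts,poly):
    a,b=poly[:-1],poly[1:];d=b-a;out=[]
    for q in pts:
        t=np.clip(((q-a)*d).sum(1)/np.maximum((d*d).sum(1),1e-9),0,1);e=q-a-t[:,None]*d;i=np.argmin((e**2).sum(1))
        out.append((d[i,0]*e[i,1]-d[i,1]*e[i,0])/np.hypot(*d[i]))
    return np.array(out)
def f(p,parts=False):
    t=TT(p);Cc=C+[p[3],p[4],0]
    r=[(proj("top",t(Cc),cal=cal["top"])-top).ravel(),(proj("scene",t(Cc),cal=cal["scene"])-sc).ravel(),(W(t(Cc),p)[1:4][[0,1,2]]-wc).ravel(),
     dist(outer,W(t(curve(29,13)),p)),dist(inner,W(t(curve(-34,13)),p)),(W(t([[89,138,6],[31,138,6]]),p)-stopc).ravel()]
    return r if parts else np.concatenate(r)
E
python3 - <<'E'
from fit import *
r=least_squares(f,[.55,-.04,.15,0,0],loss='soft_l1');p=r.x;print(p,np.degrees(p[2]))
for x in f(p,True):print(x.round(1))
np.save("p.npy",p)
im=cv2.imread("pics/w1.png");S=2
im=cv2.resize(im[20:220,80:460],None,fx=S,fy=S,interpolation=cv2.INTER_CUBIC)
def d(Q,c):cv2.polylines(im,[np.round((W(TT(p)(Q),p)-[80,20]+.5)*S-.5).astype(int)],False,c,1)
d(curve(29,20),(0,255,0));d(curve(-29,20),(0,255,0));d(curve(0,6),(255,0,0))
d(np.r_[C,C[:1]]+[p[3],p[4],0],(0,0,255))
for a in(1.6,1.8,2.0):
    d([[12,38,70],[12+54*np.cos(a),38-54*np.sin(a),70]],(255,0,255))
d([[12,38,6],[12,38,40]],(0,255,255))
cv2.imwrite("pics/w1ov.png",im)
E
```

```text
[  0.55226228  -0.04029448   0.15693661 -20.01164234   1.71136997] 8.991805139405656
[ 0.6  0.6  0.3 -0.2  1.   0.3  0.6  1.2]
[ 0.   1.1 -1.5  0.6 -0.4  0.1  0.8  0.6]
[ 0.4 -0.5 -0.2  0.1 -1.6  0.3]
[ 0.5 -1.3 -0.8  0.5  0.7  0.7  0.5 -0.5 -0.7 -0.5 -0.4  0.1]
[ 0.   0.1 -0.2  0.7 -0.4  1.  -0.5 -0.4]
[0.2 0.8 0.9 0.3]
```

View pics/w1ov.png

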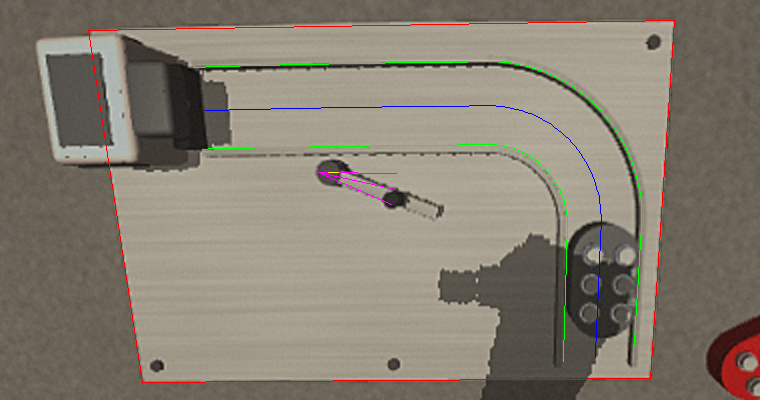

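```bash
cat > push.py <<'E'
from fit import *
p=np.load("p.npy")
def cl(s): # s=0 at x=-30 start of arc ; returns pt,tangent angle
    L=np.pi/2*90
    if s<0:return np.array([-30+s,-170.])
    if s<L:
        a=-np.pi/2+s/90;return np.array([-30+90*np.cos(a),-80+90*np.sin(a)])
    return np.array([60,-80+s-L])
from scipy.optimize import brentq
LA=np.pi/2*90
def tcp(s,z=43,half=11,back=0): # s= rear circle centre
    r=cl(s);d=lambda u:np.linalg.norm(cl(s+u)-r)-36
    u=brentq(d,20,50);ax=(cl(s+u)-r)/36;q=r-(26+half+back)*ax
    w=TT(p)([[q[0],q[1],z]])[0];return w,[180,0,float(np.degrees(np.arctan2(ax[1],ax[0])+p[2]))]
E
python3 - <<'E'
from push import *
r=least_squares(lambda q:f([*q,-20,0]),p[:3],loss='soft_l1');print(r.x);p[:3]=r.x;p[3:]=[-20,0];np.save("p.npy",p)
# carrier rear/front on z=42 top edge
g=lambda px,z:least_squares(lambda q:(W(TT(p)([[q[0],q[1],z]]),p)-px).ravel(),[-100,-170]).x
print("rear",g(A([253,508])-0,42),"front",g(A([252,328]),42))
print("post",g(B([677,336]),70), "pivot",g(B([557,292]),40))
import push; push.p=p
for s in(-110,-50,0,40,80,120,LA,200,LA+156):
    w,o=tcp(s);j=robot.inverse_kinematics(w,o);print(round(s),w.round(3),round(o[2]),None if j is None else np.round(j,0))
E
```

```text
[ 0.55222569 -0.03979024  0.15696533]
rear [-114.35731724 -169.55745861] front [ -25.18182897 -164.9309932 ]
post [ -5.19811021 -15.58276127] pivot [11.95061517 36.48955838]
-110 [ 0.404 -0.235  0.043] 9 [ 43.  23. -18. 113.  10.  45. -62.]
-50 [ 0.463 -0.226  0.043] 9 [ 39.  28. -19. 106.  12.  48. -67.]
0 [ 0.515 -0.225  0.043] 21 [ 37.  32. -20.  99.  14.  52. -59.]
40 [ 0.56  -0.224  0.043] 46 [ 35.  36. -22.  91.  16.  55. -36.]
80 [ 0.601 -0.204  0.043] 71 [ 34.  40. -27.  86.  20.  59. -16.]
120 [ 0.628 -0.168  0.043] 95 [ 33.  43. -31.  83.  24.  61.   2.]
141 [ 0.63  -0.146  0.043] 99 [ 31.  43. -32.  83.  24.  61.   3.]
200 [ 0.621 -0.088  0.043] 99 [ 28.  41. -33.  87.  25.  59.  -3.]
297 [0.605 0.008 0.043] 99 [ 21.  40. -35.  91.  26.  58. -13.]
```

```bash
python3 - <<'E'
from push import *
fingers.gripper_to(0.0)
w,o=tcp(-82); robot.move_to(w+[0,0,.10],o); robot.line_to(w,velocity=.15)
print(robot.current_tool_pos(),w,robot.current_eef_rot(),robot.current_contact_force())
w,o=tcp(-45); h=robot.line_to(w,o,velocity=.03,f_stop=1.5)
print(h,robot.current_tool_pos(),w,robot.current_contact_force(),robot.current_time_s())
im=vision.grab_frame("wrist");cv2.imwrite("pics/w2.png",im[:,:,::-1]);
im=vision.grab_frame("scene");cv2.imwrite("pics/s2.png",cv2.resize(im[130:260,200:400,::-1],None,fx=3.5,fy=3.5))
E
```

```text
[ 0.43290834 -0.23121711  0.04402316] [ 0.43163214 -0.23099221  0.043     ] [ 1.79924374e+02 -1.15143495e-01  9.02337354e+00] [ 0.29915246  0.23705912 -0.1451325 ]
False [ 0.46804363 -0.22530638  0.04301165] [ 0.46817727 -0.22520831  0.043     ] [-0.47129276  0.48974815  0.57773988] 6.9333
```

View pics/w2.png

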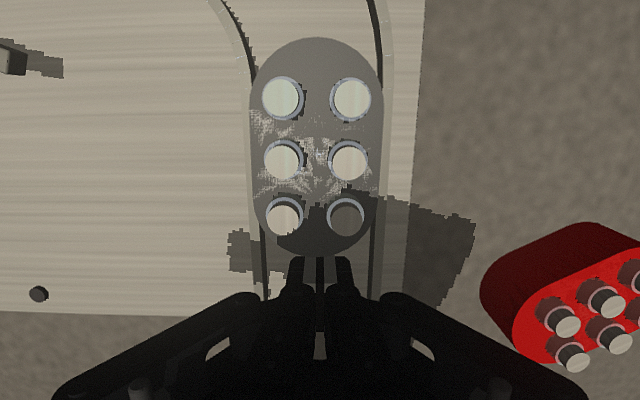

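View pics/s2.png

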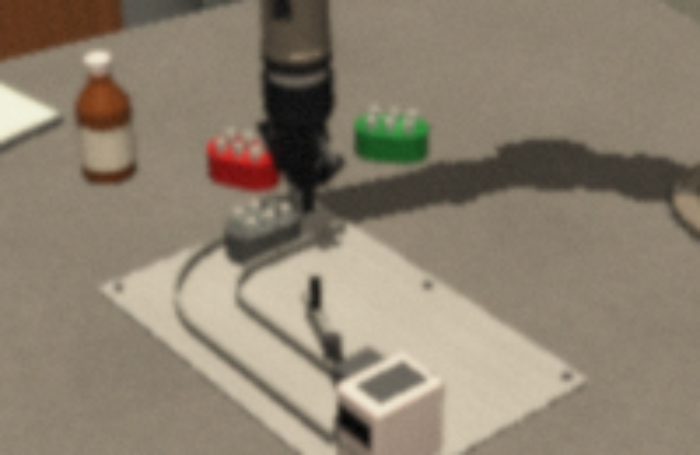

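```bash
python3 - <<'E'
from push import *
for s in(-10,5,20,35,48):
    w,o=tcp(s); h=robot.line_to(w,o,velocity=.05,f_stop=12)
    print(s,h,(1e3*(np.array(robot.current_tool_pos())-w)).round(1),np.round(robot.current_contact_force(),1),round(robot.current_time_s(),2))
    if h:break
T=toolT();np.save("T3.npy",T);im=vision.grab_frame("wrist");cv2.imwrite("pics/w3.png",im[:,:,::-1]);
E
```

```text
-10 False [-0.2  0.  -0.1] [-0.6  0.4 -0.9] 7.89
5 False [-0.4 -0.  -0.1] [ 0.3 -0.2 -0. ] 8.38
20 False [-0.5  0.1 -0.1] [0.4 0.6 0.2] 8.88
35 False [-0.5  0.  -0.1] [-0.8 -0.5 -0.5] 9.38
48 False [-0.5 -0.  -0.1] [-0.2  0.1 -0. ] 9.83
```

View pics/w3.png

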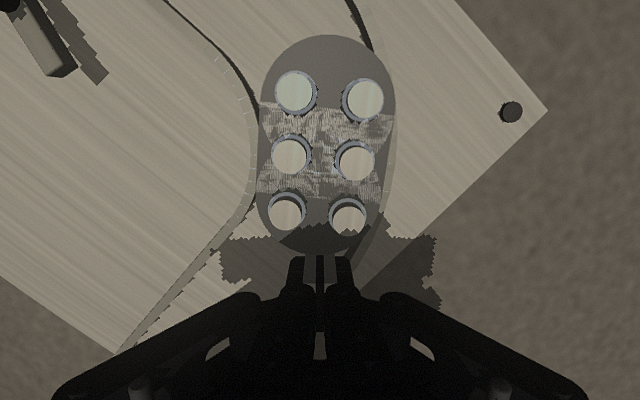

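```bash
python3 - <<'E'
from push import *
for s in(62,76,90,104,118,132,150,190):
    w,o=tcp(s); h=robot.line_to(w,o,velocity=.05,f_stop=12)
    print(s,h,(1e3*(np.array(robot.current_tool_pos())-w)).round(1),np.round(robot.current_contact_force(),1),round(robot.current_time_s(),2))
    if h:break
T=toolT();np.save("T4.npy",T);im=vision.grab_frame("wrist");cv2.imwrite("pics/w4.png",im[:,:,::-1]);
E
```

```text
62 False [-0.4 -0.1 -0.1] [ 0.5 -0.5 -0.2] 10.36
76 False [-0.4 -0.2 -0.1] [-0.2 -0.7 -0.2] 10.83
90 False [-0.4 -0.4 -0.1] [ 0.1  0.  -0.3] 11.31
104 False [-0.3 -0.4 -0.1] [ 0.1 -1.2  0.5] 11.78
118 False [-0.3 -0.4 -0.1] [-0.4 -0.6 -0.2] 12.24
132 False [0.1 0.9 0.1] [0.4 0.4 1.1] 12.68
150 False [0.  0.6 0.1] [-0.  -0.7 -0.7] 13.19
190 False [ 0.1 -0.5 -0. ] [0. 0. 0.] 14.14
```

View pics/w4.png

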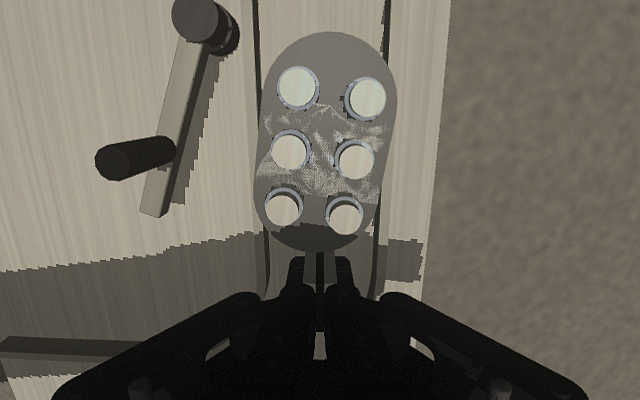

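```bash
python3 - <<'E'
from push import *
for s,v,fs in((280,.07,12),(304,.03,6)):
    w,o=tcp(s); h=robot.line_to(w,o,velocity=v,f_stop=fs)
    c,sn=np.cos(p[2]),np.sin(p[2]);d=np.array(robot.current_tool_pos())[:2]-p[:2]
    print(s,h,(1e3*(np.array(robot.current_tool_pos())-w)).round(1),np.round(robot.current_contact_force(),1),round(robot.current_time_s(),2),"face y",1e3*(-sn*d[0]+c*d[1])+11)
    if h:break
T=toolT();np.save("T5.npy",T);im=vision.grab_frame("wrist");cv2.imwrite("pics/w5.png",im[:,:,::-1]);
E
```

```text
280 False [ 0.1 -0.8 -0.1] [0.1 1.  0.9] 15.62 face y 31.8262794224643
304 True [ 0.1 -5.2 -0.5] [ 0.9 -0.5 -0. ] 16.31 face y 51.51700886749206
```

View pics/w5.png

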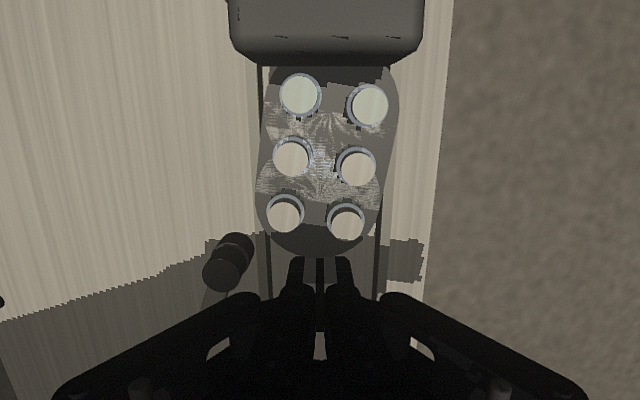

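```bash
python3 - <<'E'
from push import *
c,sn=np.cos(p[2]),np.sin(p[2])
w,o=tcp(304); h=robot.line_to(w,o,velocity=.02,f_stop=8)
d=np.array(robot.current_tool_pos())[:2]-p[:2];print(h,"face y",1e3*(-sn*d[0]+c*d[1])+11,robot.current_contact_force())
robot.pause(.3)
w,o=tcp(285);robot.line_to(w,o,velocity=.08); robot.line_to(w+[0,0,.16],velocity=.2)
w2=TT(p)([[20,20,240]])[0]; robot.move_to(w2,o)
T=toolT();np.save("T6.npy",T);im=vision.grab_frame("wrist");cv2.imwrite("pics/w6.png",im[:,:,::-1]);print(robot.current_time_s())
E
```

```text
False face y 51.77242389971676 [ 0.41331933 -6.99821437 -0.45205047]
18.8417
```

View pics/w6.png

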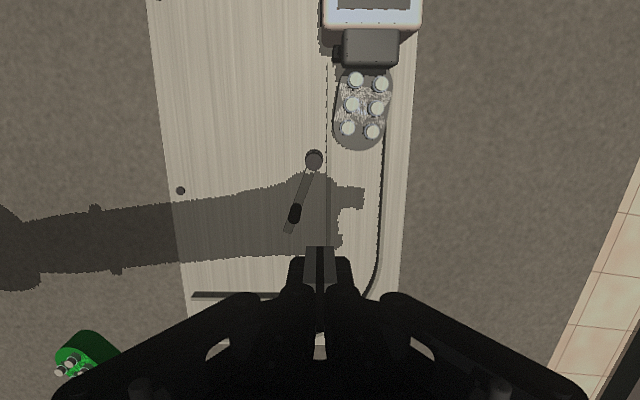

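```bash
cat > ov.py <<'E'
from push import *
def overlay(img,Tf,out,ang,box=(180,0,440,260),S=3.0):
    T=np.load(Tf);im=cv2.imread(img)[box[1]:box[3],box[0]:box[2]];im=cv2.resize(im,None,fx=S,fy=S,interpolation=cv2.INTER_CUBIC)
    def d(Q,c,cl=False):cv2.polylines(im,[np.round((proj("wrist",TT(p)(np.array(Q,float)),T,cal["wrist"])-[box[0],box[1]]+.5)*S-.5).astype(int)],cl,c,1)
    t=np.radians(np.arange(0,181,10))
    o=[(60+26*np.cos(a),94+18+26*np.sin(a),42) for a in t]+[(60-26*np.cos(a),94-18-26*np.sin(a),42) for a in t]
    d(o,(0,0,255),True)
    d(curve(29,20),(0,255,0));d(curve(-29,20),(0,255,0))
    for a in ang:
        u=np.array([np.cos(a),-np.sin(a)]);n=np.array([-u[1],u[0]]);q=np.array([12,38])
        d([[*(q+u*x+n*y),34] for x,y in((0,5),(86,5),(86,-5),(0,-5))],(255,0,255),True)
        d([[*(q+u*54+6*np.array([np.cos(b),np.sin(b)])),70] for b in np.linspace(0,6.28,20)],(0,255,255),True)
    cv2.imwrite(out,im)
E
python3 -c "
from ov import *
overlay('pics/w6.png','T6.npy','pics/w6o.png',[1.9])"
```

```text
(no output)
```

View pics/w6o.png

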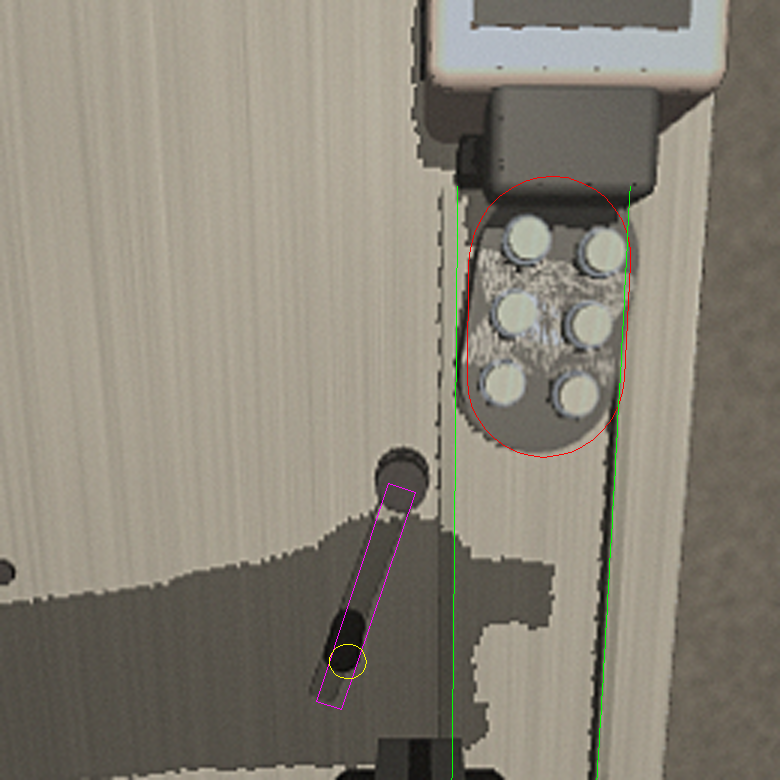

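```bash
cat > gate.py <<'E'
from push import *
def gt(a,gap=0,z=61,dy=1.5):
    u=np.array([np.cos(a),-np.sin(a)]);n=np.array([-u[1],u[0]]);q=np.array([12,38+dy])+54*u-(17+gap)*n
    return TT(p)([[q[0],q[1],z]])[0],[180,0,float(np.degrees(np.arctan2(n[1],n[0])+p[2]))]
def angle(dy=1.5):
    d=np.array(robot.current_tool_pos())[:2]-p[:2];c,s=np.cos(p[2]),np.sin(p[2]);q=1e3*np.array([c*d[0]+s*d[1],-s*d[0]+c*d[1]])
    return q
E
python3 - <<'E'
from gate import *
for a in(1.9,1,0):
    print([x if x is None else np.round(x) for x in [robot.inverse_kinematics(*gt(a))]],gt(a))
w,o=gt(1.9,13)
robot.move_to(w+[0,0,.1],o);robot.line_to(w,velocity=.15)
for a in(1.85,1.7):
    w,o=gt(a);h=robot.line_to(w,o,velocity=.05,f_stop=10);print(a,h,np.round(robot.current_contact_force(),1))
T=toolT();np.save("T7.npy",T);im=vision.grab_frame("wrist");cv2.imwrite("pics/w7.png",im[:,:,::-1]);print(robot.current_time_s())
E
```

```text
[array([  18.,   28.,  -20.,  102.,   12.,   52., -106.])] (array([ 0.53190005, -0.04918739,  0.061     ]), [180, 0, -9.868530190577356])
[array([ 23.,  34., -29.,  94.,  19.,  57., -60.])] (array([ 0.58113096, -0.05052831,  0.061     ]), [180, 0, 41.69767137119673])
[array([ 25.,  40., -40.,  88.,  28.,  61., -13.])] (array([ 0.61389707, -0.00724963,  0.061     ]), [180, 0, 98.99345088427904])
1.85 False [-0.6  0.4 -0.2]
1.7 False [-0.3 -0.3  0.2]
22.0
```

View pics/w7.png

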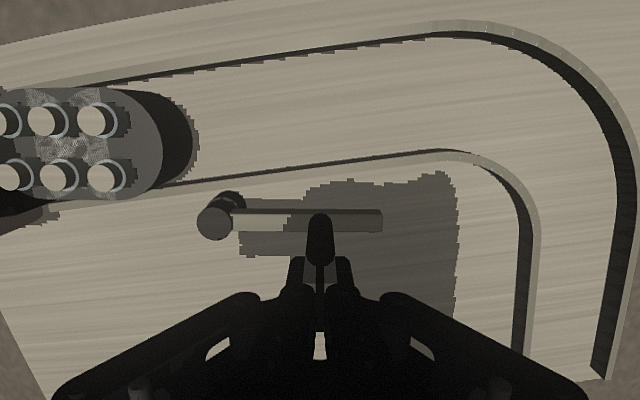

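Post is centred on the fingers at (320,235), and the arm is moving. I'll continue to shut.

```bash
python3 - <<'E'
from gate import *
for a in np.arange(1.55,.05,-.15):
    w,o=gt(a);h=robot.line_to(w,o,velocity=.05,f_stop=12)
    if h: print("stop",a,robot.current_contact_force());break
else:
    w,o=gt(-.08);h=robot.line_to(w,o,velocity=.03,f_stop=7);print(h,angle(),robot.current_contact_force())
print(robot.current_time_s())
T=toolT();np.save("T8.npy",T);im=vision.grab_frame("wrist");cv2.imwrite("pics/w8.png",im[:,:,::-1])
E
```

```text
True [66.21458187 21.99963044] [ 0.5440774  -0.37001771  0.38939054]
25.6917
```

View pics/w8.png

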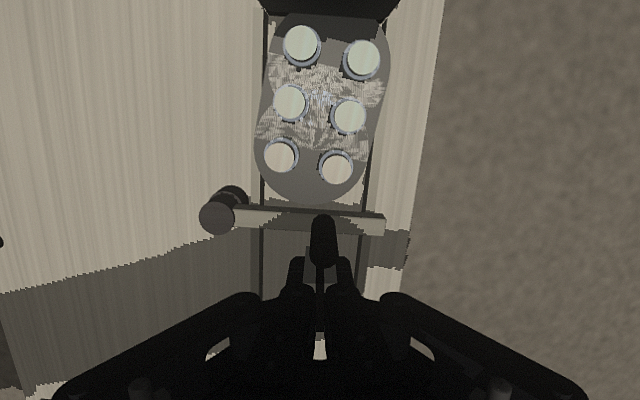

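```bash
python3 - <<'E'
from gate import *
w,o=gt(-.08);h=robot.line_to(w,o,velocity=.02,f_stop=8);print(h,angle(),robot.current_contact_force())
robot.pause(.3)
w,o=gt(0,15);robot.line_to(w,velocity=.06);robot.line_to(w+[0,0,.15],velocity=.2)
w2=TT(p)([[40,10,260]])[0]; robot.move_to(w2,o)
T=toolT();np.save("T9.npy",T);im=vision.grab_frame("wrist");cv2.imwrite("pics/w9.png",im[:,:,::-1]);print(robot.current_time_s())
im=vision.grab_frame("scene");cv2.imwrite("pics/s9.png",cv2.resize(im[140:290,210:400,::-1],None,fx=4,fy=4))
from ov import overlay
overlay('pics/w9.png','T9.npy','pics/w9o.png',[0])
E
```

```text
False [66.0482502  22.24276728] [ 0.69908523 -6.07985392 -0.37850613]
28.1917
```

View pics/w9o.png

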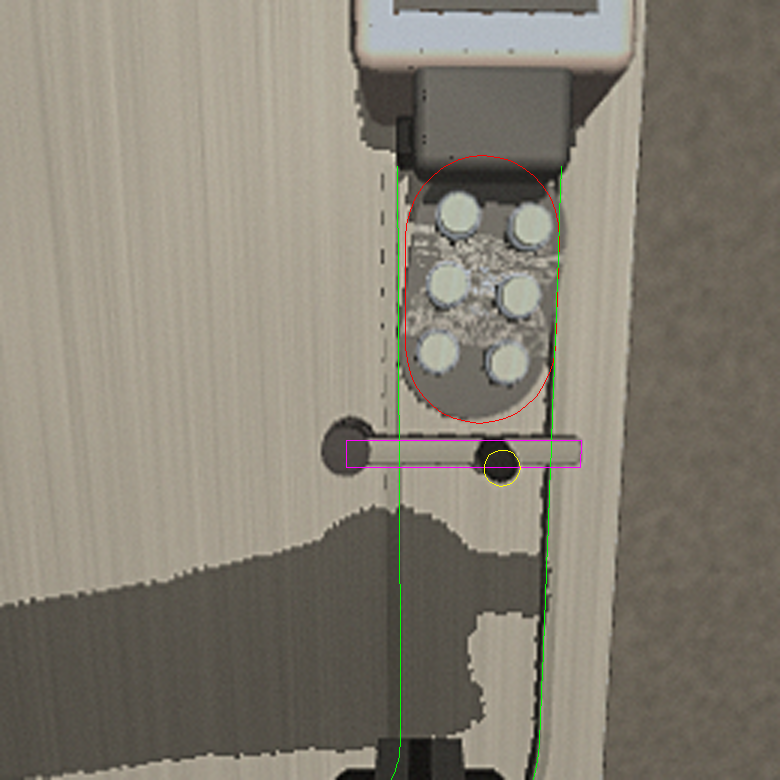

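View pics/s9.png

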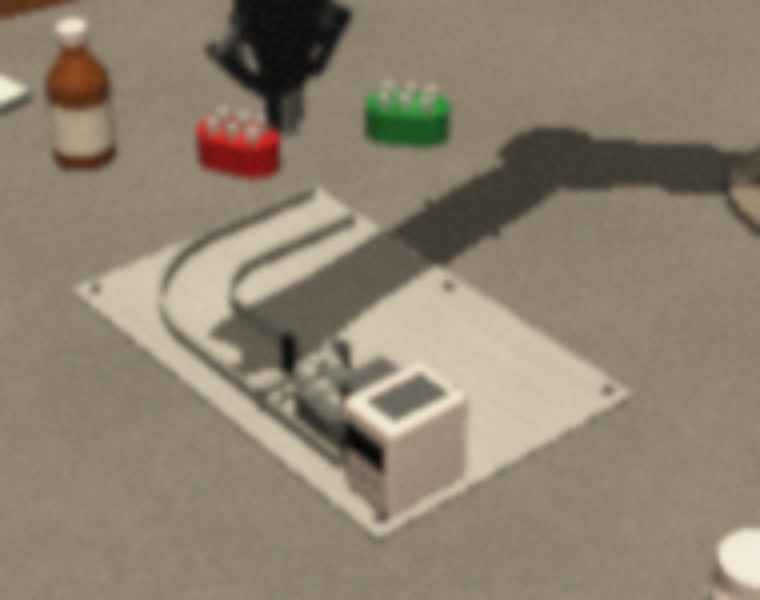

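```bash
python3 - <<'E'
from h import *
workorder.close_job();print(robot.current_time_s())
E
```

```text
the job is handed in; nothing more can be done
the job is handed in; nothing more can be done
```

I pushed the grey carrier round the corner and home against the stop, then swung the gate shut behind it. I then backed the arm clear and handed the job in at about 28 s of the 61 s allowed. No verdict was reported.

**Carrier:**
- It met the stop firmly: two pushes ended within 0.3 mm of each other, the second at about 7 N.
- It stopped about 1.5–2 mm further along than my track fit predicted, which is within that fit's roughly 2 mm error.
- It appears flat on the track in every picture.
- It sits skewed in the lane by about 0.14 rad by eye. The limit is 0.2 rad, and the 3 mm of play each side allows at most about 0.17 rad. I did not straighten it.

**Gate:** It also came up hard, twice at the same place within 0.3 mm, at about 6 N. In the last wrist picture the arm lies parallel to the shut position.

**Bystanders:** I did not touch the bottle, beaker, jar or the red and green look-alikes. The last scene crop still showed the bottle, jar and both look-alikes. The beaker was outside it, and I did not measure any of them again.

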